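Load a coated test panel and hold a hardness gauge on its mark

TASK

Slide the green coated test panel by its handle all the way home into the slot of the grey fixture and let go of it. Then lift the white pen-shaped hardness gauge out of its stand and hold it upright with its tip inside the red ring on the panel, pressed gently, never rammed, so that its spring plunger is about half way in. Finish while still holding the gauge pressed there like that, and leave the other things on the table where they are.

Things in the scene. Friction and masses are not known exactly. Their poses are not given: they have to be found in the camera images.
- fixture: Fixed grey fixture, deck 170 (x) x 104 (y) mm, 14 mm high, with a slot on it. Origin: centre of its underside, on the table. x points from the slot's mouth to its end stop (stop face at x = +65.5 mm, 30 mm high), z up. The panel lies on the deck and is pushed in along +x
- slot_mouth (a point): start of the narrow slot, middle of its floor, at fixture x -5, y 0, z 14 mm; on to x +65 it is 62 mm wide between steel rails, with lips 6 mm over each edge of the panel (lips 24.5 to 30.5 mm above the table, 50 mm open between them). For 20 mm before it the mouth flares: side walls open to 38 mm off centre, lip ends raised 6 mm, up to 34 mm above the table
- panel_home (a point): where the panel's origin lies when it is home: fixture x 0, y 0, z 14 mm
- mark_home (a point): where the panel's mark lies when the panel is home: fixture x 28, y 6, z 22 mm
- panel: Loose test panel, 130 (x) x 60 (y) x 8 mm, about 0.18 kg, green coated top, lying on the table. Origin: centre of its underside; x points to the end that goes into the slot first. Black handle on top at x = -44 mm, y = 0: 36 mm long along x, 14 mm wide along y, top at z = 38 mm; its foot, 46 x 22 mm, reaches up to z = 11 mm
- mark (a point): centre of the red ring (inner diameter 12 mm, white inside) on the panel's top face, at panel x 28, y 6, z 8 mm
- gauge_stand: Fixed grey stand block 70 x 70 x 55 mm for the gauge, with an upright square through hole 26 mm wide; its dark foot plate, 90 x 90 mm, is 6 mm high. Origin: centre of its underside. Its yaw is that of the gauge, near enough
- gauge: Loose white pen-type hardness gauge, 0.14 kg, upright in the stand. Origin: lower end of its nose, on the axis; z points up along it. Round nose 20 mm in diameter, z = 0 to 35 mm; dark collar 38 mm in diameter, z = 35 to 40 mm, resting on the stand's top (55 mm above the table); square white grip 22 x 22 mm (faces across x and y), z = 40 mm to the top at 133 mm
- gauge_tip (a point): foot of the gauge's plunger, which touches the work: 13 mm below the gauge's origin when the plunger is out, less by the plunger's travel when it is pressed in. Plunger 6 mm in diameter with a round end
- plunger (a joint): travel of the plunger into the gauge, m: 0 all the way out, 0.010 at its inner stop. Spring 400 N/m with no preload: half way in (0.005) takes 2 N
- cap_red: bystander: small red screw cap, 26 x 26 x 21 mm, origin at the centre of its underside
- turned_leg: bystander: turned wooden spindle lying down, 36 x 140 x 36 mm, origin at the centre of its underside
- screwdriver_b: bystander: blue screwdriver lying down, 27 x 175 x 29 mm, origin at the centre of its underside

How it is judged:
By the outcome, as a careful person would: the job done as asked, in the order asked, and still so for the second after the job is handed in, while the arm keeps its last pose, push and grip.
It also fails if it takes over 58 s, if anything falls off the work surface, if the arm or the gripper's body presses on something with over 40 N, if the wrist force passes 120 N, or if a joint passes its speed limit or range.

ROBOT

A 6-joint arm with a two-finger parallel gripper is mounted at the origin on a cart in front of the work surface, level with it; the furniture and walls round the work are solid. World frame = base frame: x ahead of the robot, y to its left, z up, the work surface at z = 0. Lengths are in m, angles in rad, forces in N, time in s.
With the tool pointing down it reaches from about 0.325 to 1 m from the base axis. Payload 5.1 kg.
Tool frame: the origin (TCP) lies between the finger pads; the fingertips stand 11 mm ahead of it and the grasp point (between the pads) lies 8 mm behind it (r.tip_extent is the z of the fingertips in the tool frame, in m); z points along the fingers, y is the direction in which the jaws open and shut (so a half turn about z gives the same grasp; the last joint's range is limited). The gripper opens to 85 mm and grips with 20 to 120 N. Pads are 22 mm wide; open, the fingers measure 114 mm over their backs; the gripper's body (76 mm by 85 mm) begins 54 mm behind the grasp point. The pads swing forward as they close: fully open they stand 13 mm farther back than shut.
Start: joints at [1.228, 0.124, 1.65, -0, 1.367, -0.083], TCP at [0.167, 0.628, 0.242] pointing down, gripper open.
Joint ranges: [-2.61, 2.61], [-1.02, 2.33], [0.03, 2.71], [-1.35, 4.49], [0.32, 2.68], [-2.91, 2.91]. Speed limits (rad/s): [2.57, 2.57, 3.14, 3.14, 3.14, 3.14].

INTERFACE

Orientations are given as a unit quaternion [w, x, y, z].
In Python, from rig import r, vision gives the robot as it stands.
- The arm moves only by the tool drive_tool, never from a script. Its argument "motion" is a list of rows, each a list of 2 entries, a list of its own where there are three numbers: the shift along the tool's x, y, z in cm, then the turn, a rotation vector about the tool's x, y, z in rad. In form: [[[x, y, z], [ax, ay, az]], ...]. A call has 1 to 20 rows; each row is the pose to reach, as a shift and turn from the pose commanded when the call began, along the tool's axes at that moment; what a row does not reach only later rows make up. A row lasts 1/12 s, in which the tool goes at most 41.7 mm and 7.16 degrees, less where a joint would pass 70% of its speed; a pose out of reach is approached as far as the arm can. A call with a gripper value outside its range is refused whole. "claw" is the finger opening in cm, from 0 to 8.54, set as the call begins (left out, the last holds). The fingers move at their own pace and stop on an object; "grip_force" is the grip in N (left out, the last holds). Time passes only in rows, so rows that repeat a pose let the fingers close. It gives the time, the measured TCP pose, the force and the opening at its end, in the units of the state.
- r.observe(): the state, without advancing time (a new reading comes with each control period).
- vision.camera(name): name is "scene" or "top" or "wrist"; returns a dict with "frame" (480x640x3 uint8, red, green, blue), "mtx" (3x3 intrinsics, pixels), "k1" (the pictures are not rectified: a ray, as slopes to the right and down, at radius r is drawn at 1 + k1 r^2 times it, then the intrinsics apply), "R" (3x3) and "t" (3): a world point X has camera coordinates R X + t; the wrist camera has in their place "mount" (4x4, takes a point from camera to tool coordinates, whose origin is the TCP and whose axes are the flange's). Camera axes: x right, y down, z forward; pixel columns grow to the right and rows downward; lengths in m; the calibration is good to about 2 mm. A picture is of the moment at which its call begins: read the wrist's pose just before it. There is no depth.
- r.finish_job(): hands the job in, once; it reports no verdict.
The state is a dict: "t": time; "qpos": joint angles; "dq": joint speeds; "effort": joint torques, N m; "tool_pos": TCP position; "tcp_rot": TCP orientation; "ft_force": force on the tool from outside, world axes, zero at the start; "ft_torque": the same for the moment, N m; "finger_gap": finger opening in m.
Only numpy, scipy, OpenCV 4.12 (cv2) and the standard library are available. Lean on these libraries where they do the work, as an engineer would, in place of code of your own. Each camera call takes 0.05 s, during which the arm holds its last target.

## Working session

There is one attempt and no reset: what is moved stays moved. The work goes in short steps, Python scripts to look and compute and a tool call to move; the robot and the scene stay as the last step left them, time stands still between calls to the robot, and variables do not carry over. Pictures are saved under pics/ and viewed, and the job is handed in when it is done.

Besides the shell and the picture viewer there is one more tool, called after "Emit:" as name([rows], argument=value, ...), one row to a line, values as JSON. drive_tool: Moves the arm, as the interface text tells. Its arguments: {"type":"object","properties":{"motion":{"type":"array"},"claw":{"type":"number"},"grip_force":{"type":"number"}},"required":["motion"]}

```bash
ls; mkdir -p pics; python3 - <<'E'
from rig import r, vision
import cv2
print(r.observe())
for n in ["scene","top","wrist"]:
    c=vision.camera(n)
    cv2.imwrite(f"pics/{n}0.png",c["frame"][:,:,::-1])
    print(n,{k:v for k,v in c.items() if k!="frame"})
E
```

```text
pics
{'t': 0.0, 'qpos': array([ 1.22843389e+00,  1.24498804e-01,  1.65170269e+00,  2.14962198e-05,
        1.36748610e+00, -8.25668158e-02]), 'dq': array([ 0.00013638, -0.00016461,  0.00106082, -0.0004504 ,  0.0006482 ,
       -0.0009307 ]), 'effort': array([-2.01197381e-04, -4.23628414e+01, -3.65442681e+01, -7.85307452e-05,
        6.90848989e-03, -4.00414049e-07]), 'tool_pos': array([0.16677492, 0.62762343, 0.24104011]), 'tcp_rot': array([-2.31167092e-04,  1.29534907e-01,  9.91574309e-01, -1.02169540e-03]), 'ft_force': array([ 0.10136474,  0.79943536, -1.10003722]), 'ft_torque': array([ 0.01333004,  0.01530071, -0.05931941]), 'finger_gap': 0.08557302997993223}
scene {'mtx': array([[514.29027971,   0.        , 324.70639053],
       [  0.        , 514.29027971, 235.27186908],
       [  0.        ,   0.        ,   1.        ]]), 'k1': -0.06762664122244466, 'R': array([[-0.87914612, -0.47611525, -0.02040519],
       [-0.21684965,  0.43780697, -0.87252581],
       [ 0.42435638, -0.76265282, -0.48814172]]), 't': array([0.64518028, 0.11663516, 0.8023232 ])}
top {'mtx': array([[614.8800180
[... 212 characters left out ...]
84],
       [-0.99038221,  0.02438896, -0.13619197],
       [ 0.13687719,  0.029056  , -0.9901618 ]]), 't': array([0.18182547, 0.61700614, 1.01181754])}
wrist {'mtx': array([[402.49143777,   0.        , 322.15982422],
       [  0.        , 402.49143777, 236.47756437],
       [  0.        ,   0.        ,   1.        ]]), 'k1': 0.020830133974233125, 'mount': array([[-1.36793005e-04, -9.57696122e-01, -2.87781373e-01,
         7.24287822e-02],
       [ 9.99999242e-01, -4.83241368e-04,  1.13282343e-03,
        -7.31439825e-04],
       [-1.22396847e-03, -2.87781000e-01,  9.57695462e-01,
        -1.32783264e-01],
       [ 0.00000000e+00,  0.00000000e+00,  0.00000000e+00,
         1.00000000e+00]])}
```

View pics/scene0.png

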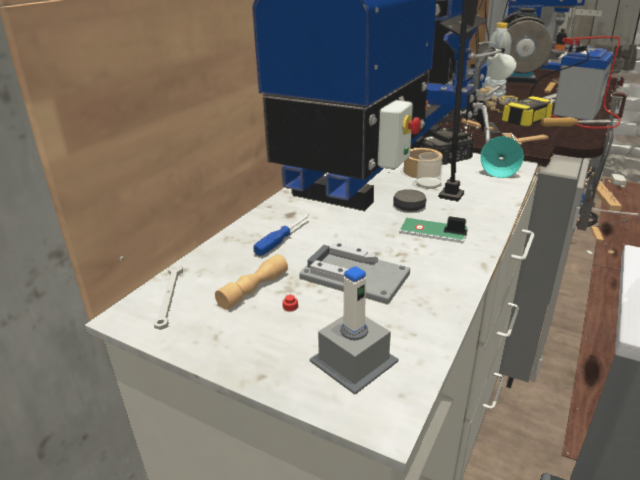

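View pics/top0.png

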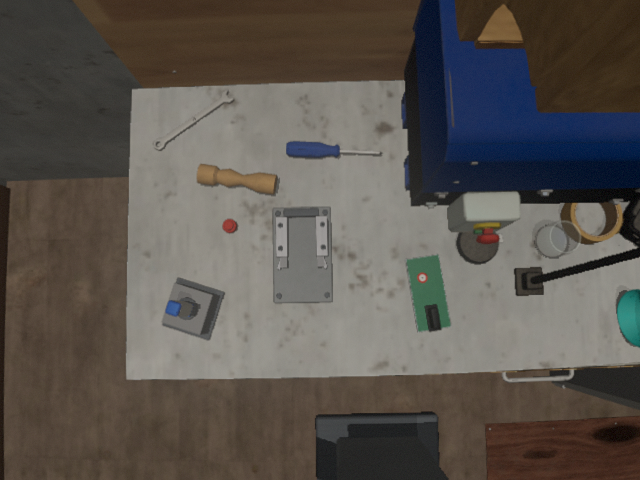

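View pics/wrist0.png

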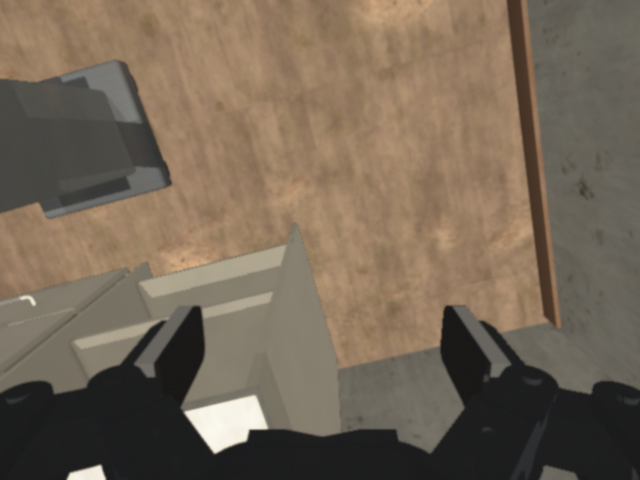

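The top view shows the fixture with its stop at the top (302,212) and its mouth facing the robot. The panel is at about (428,293) with the handle at the bottom (432,318). The gauge stand is at about (193,308). I'll enlarge these for measuring.

```bash
cat > h.py <<'E'
import numpy as np, cv2
def ray(c,px,Rt=None):
    K=c["mtx"]; d=np.array([(px[0]-K[0,2])/K[0,0],(px[1]-K[1,2])/K[1,1]])
    u=d.copy()
    for _ in range(20): u=d/(1+c["k1"]*(u@u))
    v=np.array([u[0],u[1],1.])
    if "R" in c: R,t=c["R"],c["t"]; return -R.T@t, R.T@v
    M=Rt@c["mount"]; return M[:3,3], M[:3,:3]@v
def at_z(c,px,z,Rt=None):
    o,d=ray(c,px,Rt); return o+d*(z-o[2])/d[2]
def proj(c,X,Rt=None):
    X=np.atleast_2d(X)
    if "R" in c: P=X@c["R"].T+c["t"]
    else:
        M=np.linalg.inv(Rt@c["mount"]); P=X@M[:3,:3].T+M[:3,3]
    u=P[:,:2]/P[:,2:]; r2=(u**2).sum(1,keepdims=True); u=u*(1+c["k1"]*r2)
    return u*[c["mtx"][0,0],c["mtx"][1,1]]+[c["mtx"][0,2],c["mtx"][1,2]]
def pose(s):
    w,x,y,z=s["tcp_rot"]; from scipy.spatial.transform import Rotation as R
    T=np.eye(4); T[:3,:3]=R.from_quat([x,y,z,w]).as_matrix(); T[:3,3]=s["tool_pos"]; return T
def rigid2(model,pts):
    m=np.array(model)[:,:2];p=np.array(pts)[:,:2]
    a=m-m.mean(0);b=p-p.mean(0)
    th=np.arctan2((a[:,0]*b[:,1]-a[:,1]*b[:,0]).sum(),(a*b).sum())
    R=np.array([[np.cos(th),-np.sin(th)],[np.sin(th),np.cos(th)]])
    o=p.mean(0)-R@m.mean(0); return th,o,np.linalg.norm((m@R.T+o)-p,axis=1)
E
python3 - <<'E'
import cv2
im=cv2.imread("pics/top0.png")
def crop(n,x,y,w,h,s): cv2.imwrite(n,cv2.resize(im[y:y+h,x:x+w],None,fx=s,fy=s,interpolation=cv2.INTER_CUBIC))
crop("pics/c_fix.png",260,195,90,120,5)
crop("pics/c_pan.png",390,245,80,100,6)
crop("pics/c_st.png",150,265,90,90,6)
E
```

```text
(no output)
```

View pics/c_fix.png

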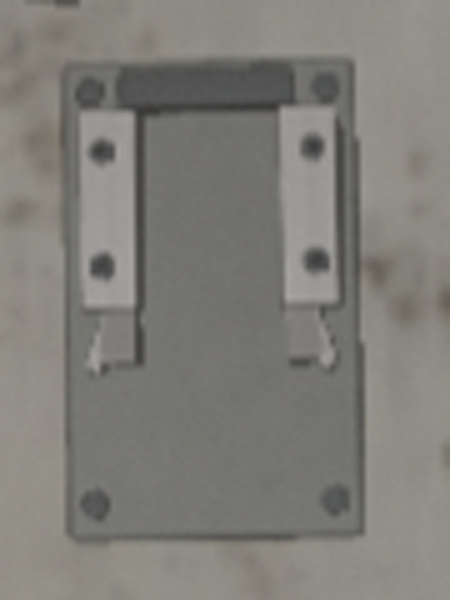

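View pics/c_pan.png

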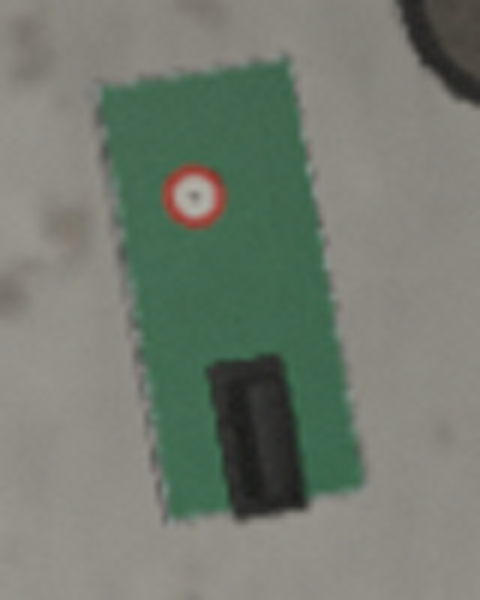

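View pics/c_st.png

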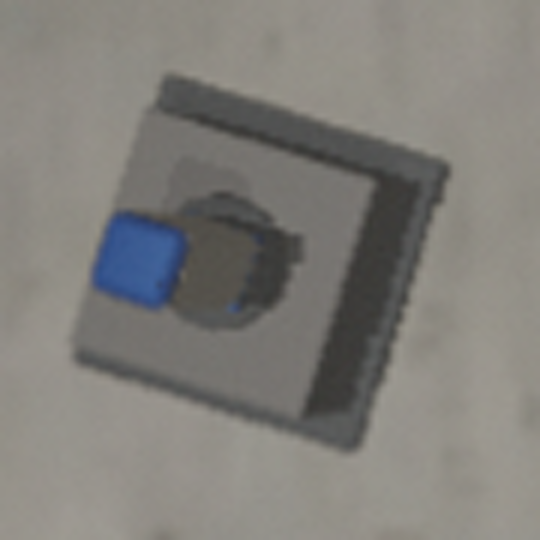

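```bash
python3 - <<'E'
from rig import r, vision
from h import *
np.set_printoptions(precision=4,suppress=True)
c=vision.camera("top")
def m(pts,off,s,z): return np.array([at_z(c,((p[0]+.5)/s-.5+off[0],(p[1]+.5)/s-.5+off[1]),z) for p in pts])
F=m([(65,62),(353,60),(362,534),(70,537)],(260,195),5,.014)
P=m([(103,87),(290,62),(363,485),(170,520)],(390,245),6,.008)
S=m([(155,108),(378,180),(303,417),(78,350)],(150,265),6,.055)
def box(a,b): return [(a/2,b/2),(a/2,-b/2),(-a/2,-b/2),(-a/2,b/2)]
print("fix",rigid2(box(.17,.104),F))
print("pan",rigid2(box(.13,.06),P))
print("st",rigid2(box(.07,.07),S))
print("ring",m([(195,197)],(390,245),6,.008), "gtop",m([(140,257)],(150,265),6,.153),"collar",m([(222,262)],(150,265),6,.06))
th,o,_=rigid2(box(.13,.06),P);R=np.array([[np.cos(th),-np.sin(th)],[np.sin(th),np.cos(th)]])
print("ring pred",o+R@[.028,.006],"handle",o+R@[-.044,0])
E
```

```text
fix (np.float64(-0.007291988544184838), array([0.5777, 0.1776]), array([0.0007, 0.0019, 0.0012, 0.0017]))
pan (np.float64(0.12298452839563154), array([ 0.5048, -0.0423]), array([0.0026, 0.003 , 0.0029, 0.0016]))
st (np.float64(-0.31133815240149754), array([0.4851, 0.3719]), array([0.0015, 0.0011, 0.0015, 0.0015]))
ring [[ 0.5315 -0.0326  0.008 ]] gtop [[0.4862 0.3727 0.153 ]] collar [[0.4855 0.3725 0.06  ]]
ring pred [ 0.5318 -0.0329] handle [ 0.4611 -0.0477]
```

```bash
cat > go.py <<'E'
import sys; from h import *; from rig import r
from scipy.spatial.transform import Rotation as Ro
np.set_printoptions(precision=4,suppress=True)
def to(x,y,z,ydeg):
    """tool y axis dir (deg in world), tool down"""
    s=r.observe(); T=pose(s); a=np.radians(ydeg)
    Y=np.array([np.cos(a),np.sin(a),0]);Z=np.array([0,0,-1.]);X=np.cross(Y,Z)
    D=np.column_stack([X,Y,Z])
    print("t",s["t"],"pos",s["tool_pos"],"F",s["ft_force"],"gap",s["finger_gap"])
    print("ydir",np.degrees(np.arctan2(T[1,1],T[0,1])),"tilt",T[:3,2])
    print("shift cm",T[:3,:3].T@(np.array([x,y,z])-T[:3,3])*100,"turn",Ro.from_matrix(T[:3,:3].T@D).as_rotvec())
if __name__=="__main__": print(getattr(r,"tip_extent",None)); to(*map(float,sys.argv[1:5]))
E
python3 go.py 0.461 -0.0477 0.15 97.05
```

```text
0.011
t 0.2 pos [0.1669 0.6278 0.2415] F [-0.1966  0.4437 -0.7151] gap 0.08536347121460303
ydir 75.11554821290275 tilt [-0.0004 -0.0012 -1.    ]
shift cm [-45.7796 -57.7184   9.2256] turn [-0.0013 -0.0003 -0.3828]
```

Emit:
drive_tool([
  [[-45.8, -57.7, 9.2], [0, 0, -0.383]],
  [[-45.8, -57.7, 9.2], [0, 0, -0.383]],
  [[-45.8, -57.7, 9.2], [0, 0, -0.383]],
  [[-45.8, -57.7, 9.2], [0, 0, -0.383]],
  [[-45.8, -57.7, 9.2], [0, 0, -0.383]],
  [[-45.8, -57.7, 9.2], [0, 0, -0.383]],
  [[-45.8, -57.7, 9.2], [0, 0, -0.383]],
  [[-45.8, -57.7, 9.2], [0, 0, -0.383]],
  [[-45.8, -57.7, 9.2], [0, 0, -0.383]],
  [[-45.8, -57.7, 9.2], [0, 0, -0.383]],
  [[-45.8, -57.7, 9.2], [0, 0, -0.383]],
  [[-45.8, -57.7, 9.2], [0, 0, -0.383]],
  [[-45.8, -57.7, 9.2], [0, 0, -0.383]],
  [[-45.8, -57.7, 9.2], [0, 0, -0.383]],
  [[-45.8, -57.7, 9.2], [0, 0, -0.383]],
  [[-45.8, -57.7, 9.2], [0, 0, -0.383]],
  [[-45.8, -57.7, 9.2], [0, 0, -0.383]],
  [[-45.8, -57.7, 9.2], [0, 0, -0.383]],
  [[-45.8, -57.7, 9.2], [0, 0, -0.383]],
  [[-45.8, -57.7, 9.2], [0, 0, -0.383]],
], claw=4.5, grip_force=50)

```text
t: 1.87
tool_pos: [0.4614, -0.0486, 0.1498]
tcp_rot: [-0.001, -0.06, 0.998, 0.0]
ft_force: [-0.2, -0.2, 0.2]
finger_gap: 0.045
```

```bash
python3 go.py 0.461 -0.0477 0.15 97.05; python3 - <<'E'
from rig import r, vision
from h import *
T=pose(r.observe())
c=vision.camera("wrist"); im=c["frame"][:,:,::-1].copy()
cv2.imwrite("pics/w1.png",im)
np.save("w1T.npy",T)
E
```

```text
0.011
t 1.8667 pos [ 0.4614 -0.0486  0.1498] F [-0.2227 -0.2138  0.1795] gap 0.0450105347168193
ydir 96.85451473972168 tilt [-0.0014  0.0005 -1.    ]
shift cm [ 0.0298  0.0899 -0.0156] turn [ 0.0007 -0.0013 -0.0034]
```

View pics/w1.png

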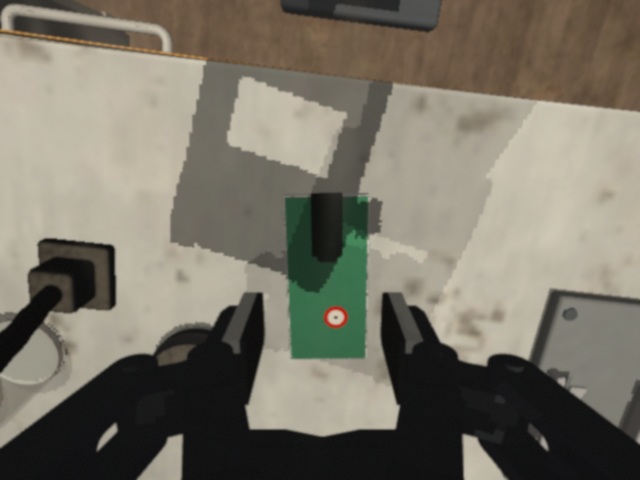

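```bash
python3 - <<'E'
from rig import r, vision
from h import *
np.set_printoptions(precision=4,suppress=True)
T=np.load("w1T.npy"); c=vision.camera("wrist")
print("ring",at_z(c,(335.5,317),.008,T))
P=np.array([at_z(c,p,.008,T) for p in [(366,358),(292,358),(285.5,197),(368,197)]])
print(P, rigid2([(.065,.03),(.065,-.03),(-.065,-.03),(-.065,.03)],P))
im=cv2.imread("pics/w1.png")[180:370,270:390]
cv2.imwrite("pics/w1c.png",cv2.resize(im,None,fx=4,fy=3.1*4/3.1,interpolation=cv2.INTER_CUBIC)[:600])
E
```

```text
ring [ 0.5331 -0.0304  0.008 ]
[[ 0.5655 -0.0021  0.008 ]
 [ 0.5723 -0.0596  0.008 ]
 [ 0.4458 -0.0766  0.008 ]
 [ 0.439  -0.0199  0.008 ]] (np.float64(0.13345537732449478), array([ 0.5057, -0.0395]), array([0.0011, 0.002 , 0.0015, 0.0023]))
```

View pics/w1c.png

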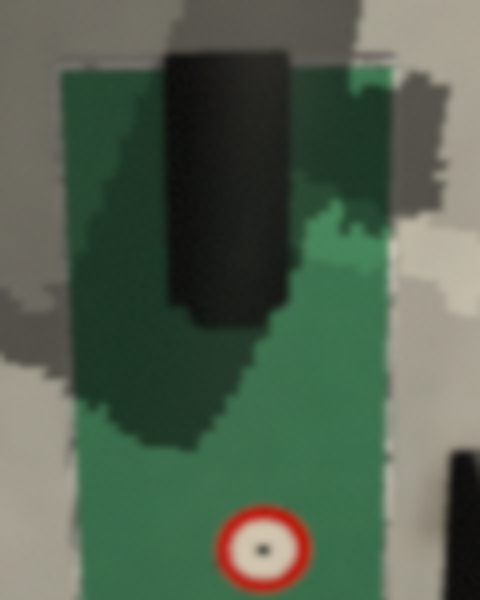

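```bash
python3 go.py 0.4612 -0.0465 0.026 97.3
```

```text
0.011
t 1.9667 pos [ 0.4611 -0.0467  0.1501] F [-0.6429  0.3692  0.3224] gap 0.04481377685116532
ydir 97.05400006902934 tilt [-0.0006  0.0005 -1.    ]
shift cm [-0.0245  0.0135 12.4106] turn [ 0.0006 -0.0006 -0.0043]
```

Emit:
drive_tool([
  [[0, 0, 4], [0, 0, 0]],
  [[0, 0, 7.5], [0, 0, 0]],
  [[0, 0, 10], [0, 0, 0]],
  [[0, 0, 11.5], [0, 0, 0]],
  [[0, 0, 12.4], [0, 0, 0]],
  [[0, 0, 12.4], [0, 0, 0]],
  [[0, 0, 12.4], [0, 0, 0]],
  [[0, 0, 12.4], [0, 0, 0]],
])

```text
t: 2.63
tool_pos: [0.4627, -0.0469, 0.028]
tcp_rot: [0.001, -0.062, 0.998, -0.0]
ft_force: [0.1, 0.6, 0.5]
finger_gap: 0.0453
```

Emit:
drive_tool([
  [[0, 0, 0], [0, 0, 0]],
  [[0, 0, 0], [0, 0, 0]],
  [[0, 0, 0], [0, 0, 0]],
  [[0, 0, 0], [0, 0, 0]],
  [[0, 0, 0], [0, 0, 0]],
  [[0, 0, 0], [0, 0, 0]],
  [[0, 0, 0], [0, 0, 0]],
], claw=0.8, grip_force=60)

```text
t: 3.22
tool_pos: [0.4625, -0.0473, 0.0278]
tcp_rot: [0.001, -0.061, 0.998, -0.0]
ft_force: [-0.3, 1.0, 6.3]
finger_gap: 0.0125
```

Emit:
drive_tool([
  [[0, 0, -1], [0, 0, 0]],
  [[0, 0, -2], [0, 0, 0]],
  [[0, 0, -3], [0, 0, 0]],
  [[0, 0, -4], [0, 0, 0]],
  [[0, 0, -4], [0, 0, 0]],
  [[0, 0, -4], [0, 0, 0]],
  [[0, 0, -4], [0, 0, 0]],
])

```text
t: 3.8
tool_pos: [0.4612, -0.0471, 0.0662]
tcp_rot: [-0.0, -0.062, 0.998, -0.0]
ft_force: [0.8, -0.0, -2.5]
finger_gap: 0.0129
```

```bash
python3 - <<'E'
from rig import r, vision
from h import *
T=pose(r.observe());np.save("w2T.npy",T); print(r.observe())
a=vision.camera("wrist")["frame"][:,:,::-1]; b=vision.camera("scene")["frame"][:,:,::-1]
cv2.imwrite("pics/w2.png",a)
cv2.imwrite("pics/s2.png",cv2.resize(b[170:310,290:490],None,fx=4,fy=4,interpolation=cv2.INTER_CUBIC))
E
```

```text
{'t': 3.8, 'qpos': array([-2.17657881e-01, -1.10852474e-01,  2.20295585e+00, -7.00121023e-05,
        1.04968767e+00, -1.91156230e+00]), 'dq': array([ 8.70434503e-04,  1.25025198e-02,  8.72236321e-03,  1.41894030e-03,
       -3.22336986e-04,  2.71210320e-05]), 'effort': array([-9.73584771e-03, -2.80418873e+01, -3.33508050e+01,  2.18837330e-02,
       -9.83653706e-02,  3.96867017e-04]), 'tool_pos': array([ 0.46115331, -0.04711059,  0.0662229 ]), 'tcp_rot': array([-1.03723480e-04, -6.15325778e-02,  9.98105070e-01, -1.84327371e-06]), 'ft_force': array([ 0.78212959, -0.04502308, -2.50828376]), 'ft_torque': array([-0.07120096,  0.1274244 ,  0.00738225]), 'finger_gap': 0.012857465506443011}
```

View pics/w2.png

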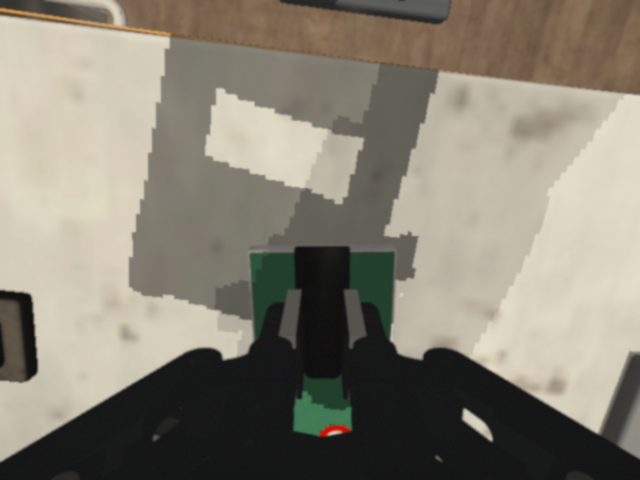

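View pics/s2.png

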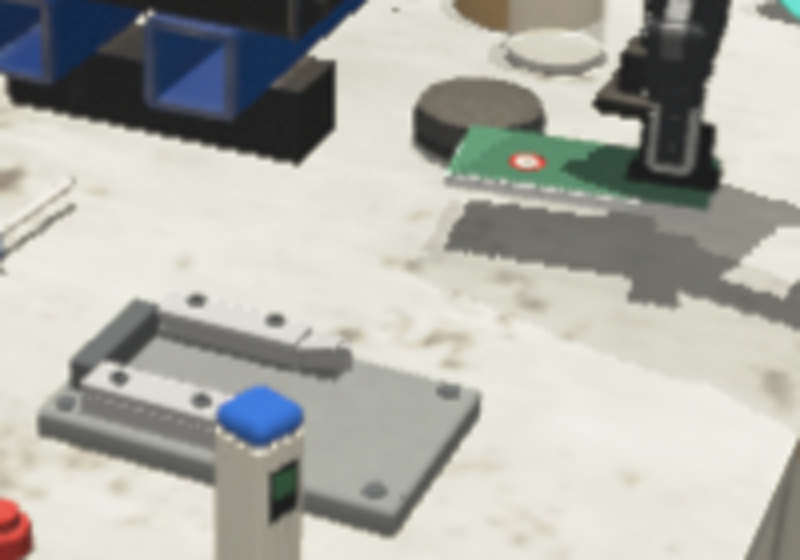

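```bash
python3 go.py 0.438 0.1786 0.054 89.6
```

```text
0.011
t 3.9 pos [ 0.4608 -0.047   0.0657] F [-0.2261  0.5494 -1.9467] gap 0.012841383785932244
ydir 97.05714672514361 tilt [-0.0013  0.0003 -1.    ]
shift cm [-0.5075 22.6704  1.1768] turn [ 0.0003 -0.0013  0.1302]
```

Emit:
drive_tool([
  [[0, 3.0, 0], [0, 0, 0.02]],
  [[-0.1, 6.0, 0], [0, 0, 0.04]],
  [[-0.2, 9.5, 0.1], [0, 0, 0.06]],
  [[-0.3, 13, 0.4], [0, 0, 0.08]],
  [[-0.4, 16.5, 0.7], [0, 0, 0.1]],
  [[-0.5, 19.5, 1.0], [0, 0, 0.12]],
  [[-0.5, 21.5, 1.2], [0, 0, 0.13]],
  [[-0.5, 22.6, 1.2], [0, 0, 0.13]],
  [[-0.5, 22.7, 1.2], [0, 0, 0.13]],
  [[-0.5, 22.7, 1.2], [0, 0, 0.13]],
  [[-0.5, 22.7, 1.2], [0, 0, 0.13]],
  [[-0.5, 22.7, 1.2], [0, 0, 0.13]],
])

```text
t: 4.9
tool_pos: [0.4387, 0.1778, 0.0543]
tcp_rot: [0.0, 0.004, 1.0, -0.0]
ft_force: [-0.9, 0.4, -2.2]
finger_gap: 0.0129
```

```bash
python3 go.py 0.438 0.1786 0.054 89.6; python3 - <<'E'
from rig import r, vision
from h import *
b=vision.camera("top")["frame"][:,:,::-1]
cv2.imwrite("pics/t3.png",b)
cv2.imwrite("pics/t3c.png",cv2.resize(b[195:345,250:370],None,fx=4,fy=4,interpolation=cv2.INTER_CUBIC))
E
```

```text
0.011
t 4.9 pos [0.4387 0.1778 0.0543] F [-0.917   0.4111 -2.2145] gap 0.012940837727923177
ydir 89.53244187985284 tilt [ 0.     -0.0003 -1.    ]
shift cm [0.0739 0.0838 0.033 ] turn [-0.0003  0.     -0.0012]
```

View pics/t3c.png

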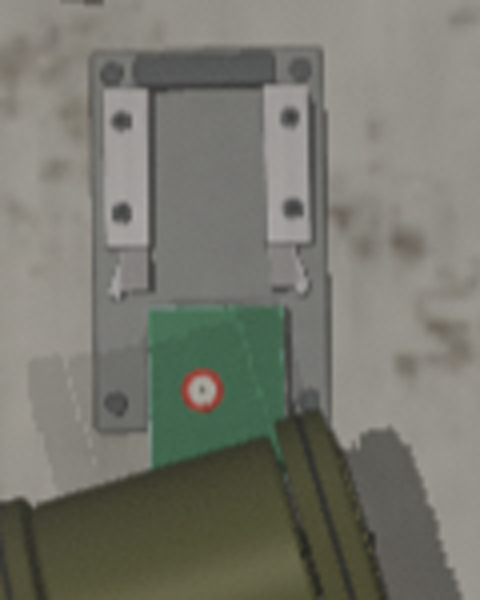

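```bash
python3 - <<'E'
import cv2
b=cv2.imread("pics/t3.png")
cv2.imwrite("pics/t3d.png",cv2.resize(b[205:275,265:340],None,fx=8,fy=8,interpolation=cv2.INTER_CUBIC))
cv2.imwrite("pics/t3e.png",cv2.resize(b[262:320,275:335],None,fx=10,fy=10,interpolation=cv2.INTER_CUBIC))
E
```

```text
(no output)
```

View pics/t3d.png

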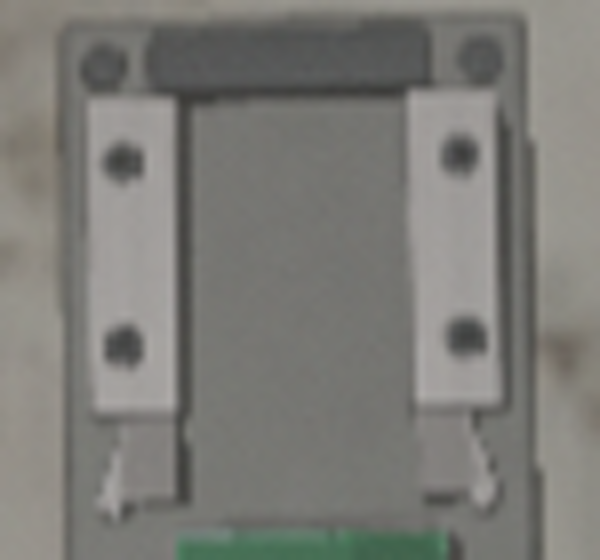

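View pics/t3e.png

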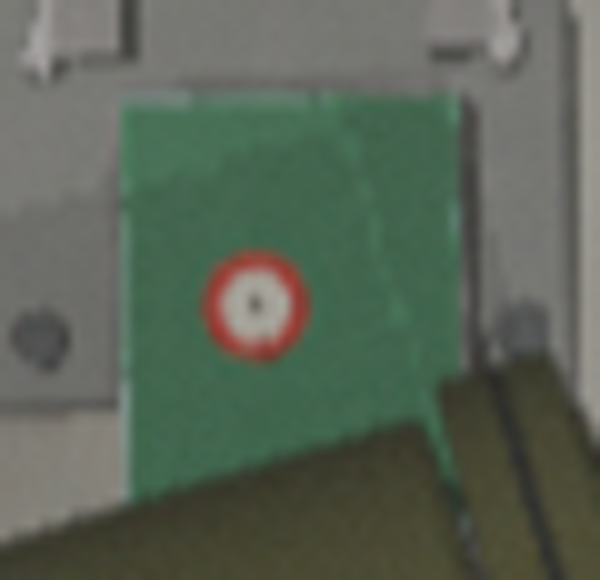

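```bash
python3 - <<'E'
from rig import r, vision
from h import *
np.set_printoptions(precision=4,suppress=True)
c=vision.camera("top")
def m(pts,off,s,z): return np.array([at_z(c,((p[0]+.5)/s-.5+off[0],(p[1]+.5)/s-.5+off[1]),z)[:2] for p in pts])
L=m([(124,162),(460,155),(124,347),(466,337)],(265,205),8,.0305)
print("lip screws",L,"mid",L[:2].mean(0),L[2:].mean(0))
def yaw(a,b): d=a-b; return np.arctan2(d[1],d[0])
print("yaws",yaw(L[0],L[2]),yaw(L[1],L[3]), yaw(L[0],L[1])-np.pi/2,yaw(L[2],L[3])-np.pi/2)
D=m([(104,65),(480,59)],(265,205),8,.0145); print("deck screws far",D,D.mean(0))
S=m([(178,100),(178,410)],(265,205),8,.0305);S2=m([(409,95),(416,405)],(265,205),8,.0305);print("lip inner",S,S2,(S+S2)/2)
St=m([(150,90),(432,83)],(265,205),8,.030); print("stop",St)
z=.0345
P=m([(123,98),(462,95),(130,500),(256,305)],(275,262),10,z)
print("panel TL TR leftlow ring",P,"yaw left",yaw(P[0],P[2]),"front",yaw(P[0],P[1])-np.pi/2,"front mid",P[:2].mean(0), "width",np.linalg.norm(P[0]-P[1]))
E
```

```text
lip screws [[0.6279 0.2144]
 [0.6276 0.1411]
 [0.5873 0.215 ]
 [0.5877 0.1407]] mid [0.6277 0.1777] [0.5875 0.1778]
yaws -0.014509421946153025 0.009043794541287698 -0.0037444532608039705 0.005887055887331627
deck screws far [[0.652  0.2197]
 [0.6513 0.1362]] [0.6517 0.1779]
lip inner [[0.6413 0.2024]
 [0.5733 0.2035]] [[0.6411 0.1519]
 [0.5732 0.1519]] [[0.6412 0.1771]
 [0.5732 0.1777]]
stop [[0.6437 0.2085]
 [0.6437 0.1468]]
panel TL TR leftlow ring [[0.5461 0.2036]
 [0.5453 0.1452]
 [0.4772 0.2035]
 [0.51   0.1813]] yaw left 0.0007142670445290196 front -0.013358546270412663 front mid [0.5457 0.1744] width 0.058381645985856205
```

```bash
python3 go.py 0.445 0.1805 0.0435 89.7
```

```text
0.011
t 5.0 pos [0.4387 0.1778 0.0544] F [ 0.5826  0.0076 -2.06  ] gap 0.012867845670602803
ydir 89.51715594110293 tilt [ 0.0002 -0.0001 -1.    ]
shift cm [-0.6226  0.272   1.0897] turn [-0.0001  0.0002 -0.0032]
```

Emit:
drive_tool([
  [[-0.1, 0.1, 0.3], [0, 0, -0.003]],
  [[-0.2, 0.27, 0.7], [0, 0, -0.003]],
  [[-0.4, 0.27, 1.0], [0, 0, -0.003]],
  [[-0.6, 0.27, 1.1], [0, 0, -0.003]],
  [[-0.6, 0.27, 1.1], [0, 0, -0.003]],
  [[-0.6, 0.27, 1.1], [0, 0, -0.003]],
  [[-0.6, 0.27, 1.1], [0, 0, -0.003]],
])

```text
t: 5.58
tool_pos: [0.4445, 0.1815, 0.0433]
tcp_rot: [-0.0, 0.002, 1.0, -0.0]
ft_force: [-0.9, -0.1, -2.0]
finger_gap: 0.0124
```

```bash
python3 go.py 0.445 0.1805 0.0435 89.7; python3 - <<'E'
from rig import r, vision
from h import *
b=vision.camera("top")["frame"][:,:,::-1]
cv2.imwrite("pics/t4.png",b)
cv2.imwrite("pics/t4c.png",cv2.resize(b[245:320,265:340],None,fx=8,fy=8,interpolation=cv2.INTER_CUBIC))
b=vision.camera("scene")["frame"][:,:,::-1]
cv2.imwrite("pics/s4.png",cv2.resize(b[210:330,290:450],None,fx=5,fy=5,interpolation=cv2.INTER_CUBIC))
E
```

```text
0.011
t 5.5833 pos [0.4445 0.1815 0.0433] F [-0.8545 -0.0659 -2.028 ] gap 0.012427759018471275
ydir 89.78351745841587 tilt [-0.0001 -0.     -1.    ]
shift cm [-0.0458 -0.0958 -0.0169] turn [-0.     -0.0001  0.0015]
```

View pics/t4c.png

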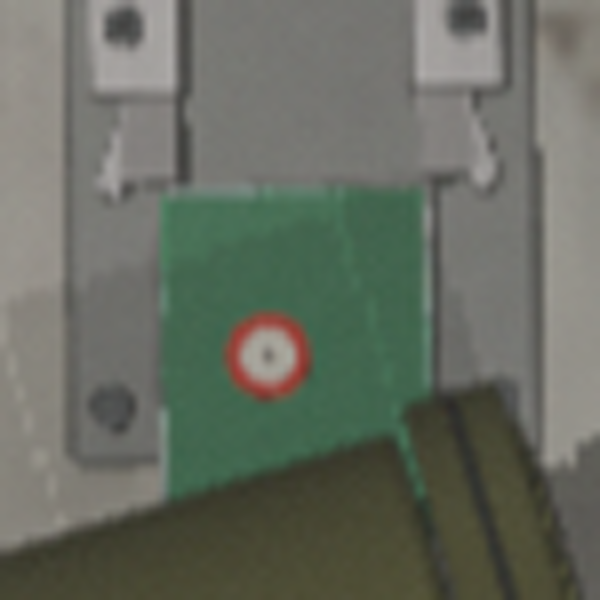

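View pics/s4.png

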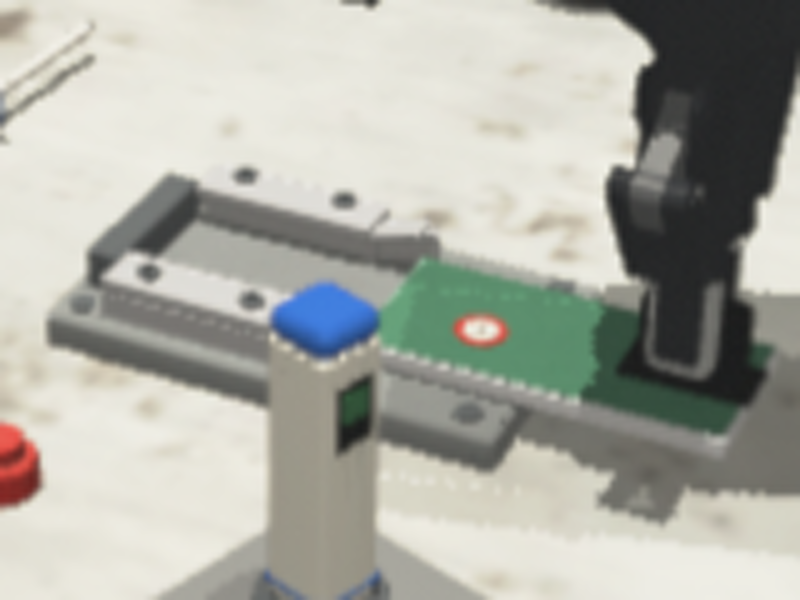

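```bash
python3 - <<'E'
from rig import r, vision
from h import *
np.set_printoptions(precision=4,suppress=True)
c=vision.camera("top")
def m(pts,off,s,z): return np.array([at_z(c,((p[0]+.5)/s-.5+off[0],(p[1]+.5)/s-.5+off[1]),z)[:2] for p in pts])
def yaw(a,b): d=a-b; return np.arctan2(d[1],d[0])
o=(265,245)
L=m([(124,27),(466,18)],o,8,.0305);print(L,L.mean(0))
Q=m([(104,195),(487,178)],o,8,.030);print("flare tips",Q,Q.mean(0))
P=m([(161,194),(425,187),(168,495),(432,385),(268,355)],o,8,.0235)
print(P,"front",P[:2].mean(0),np.linalg.norm(P[0]-P[1]),"yaw",yaw(P[0],P[2]),yaw(P[1],P[3]))
D=m([(70,458)],o,8,.014);print(D)
from go import *; to(.445,.18,.0435,89.7)
E
```

```text
[[0.5873 0.215 ]
 [0.5875 0.1407]] [0.5874 0.1778]
flare tips [[0.5509 0.2199]
 [0.5527 0.137 ]] [0.5518 0.1785]
[[0.5513 0.208 ]
 [0.5515 0.1505]
 [0.4861 0.2075]
 [0.5086 0.1499]
 [0.5158 0.1853]] front [0.5514 0.1792] 0.057485488119996916 yaw 0.006994765724894251 0.012984395456291393
[[0.4946 0.2295]]
t 5.7333 pos [0.4445 0.1815 0.0434] F [ 0.5676 -0.5446 -2.2667] gap 0.012877686208908766
ydir 89.78842200124113 tilt [ 0.0002  0.     -1.    ]
shift cm [-0.0474 -0.1477 -0.0065] turn [0.     0.0002 0.0015]
```

Emit:
drive_tool([
  [[0, -0.07, 0], [0, 0, 0.003]],
  [[-0.2, -0.13, 0.05], [0, 0, 0.003]],
  [[-0.5, -0.13, 0.08], [0, 0, 0.003]],
  [[-0.9, -0.13, 0.08], [0, 0, 0.003]],
  [[-1.3, -0.13, 0.08], [0, 0, 0.003]],
  [[-1.6, -0.13, 0.08], [0, 0, 0.003]],
  [[-1.6, -0.13, 0.08], [0, 0, 0.003]],
  [[-1.6, -0.13, 0.08], [0, 0, 0.003]],
])

```text
t: 6.4
tool_pos: [0.4608, 0.1801, 0.0426]
tcp_rot: [-0.0, 0.003, 1.0, -0.0]
ft_force: [0.1, -0.5, -2.1]
finger_gap: 0.0131
```

```bash
python3 go.py 0.5337 0.1802 0.042 89.6; python3 - <<'E'
from rig import r, vision
from h import *
b=vision.camera("top")["frame"][:,:,::-1]
cv2.imwrite("pics/t5.png",b)
cv2.imwrite("pics/t5c.png",cv2.resize(b[225:300,265:340],None,fx=8,fy=8,interpolation=cv2.INTER_CUBIC))
E
```

```text
0.011
t 6.4 pos [0.4608 0.1801 0.0426] F [ 0.1239 -0.521  -2.1252] gap 0.01314153794781856
ydir 89.60259151784895 tilt [-0.0001 -0.     -1.    ]
shift cm [-7.2935  0.0641  0.0545] turn [-0.     -0.0001  0.    ]
```

View pics/t5c.png

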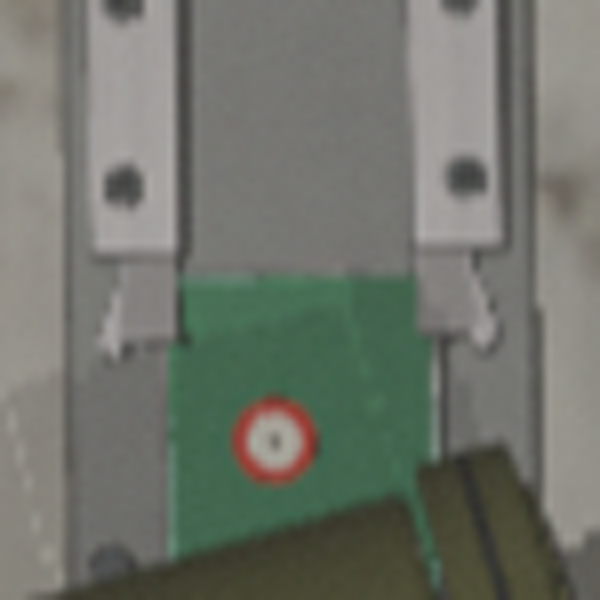

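Emit:
drive_tool([
  [[-0.3, 0, 0.03], [0, 0, 0]],
  [[-0.6, 0, 0.03], [0, 0, 0]],
  [[-0.9, 0, 0.03], [0, 0, 0]],
  [[-1.2, 0, 0.03], [0, 0, 0]],
  [[-1.5, 0, 0.03], [0, 0, 0]],
  [[-1.5, 0, 0.03], [0, 0, 0]],
])

```text
t: 6.95
tool_pos: [0.4763, 0.18, 0.0424]
tcp_rot: [0.0, 0.003, 1.0, 0.0]
ft_force: [0.8, 0.9, -2.3]
finger_gap: 0.0129
```

```bash
python3 go.py 0.5337 0.1802 0.042 89.6
```

```text
0.011
t 6.95 pos [0.4763 0.18   0.0424] F [ 0.7558  0.8624 -2.2535] gap 0.01293497664194034
ydir 89.60150097999062 tilt [ 0.0007  0.0001 -1.    ]
shift cm [-5.7438  0.0609  0.0425] turn [0.0001 0.0007 0.    ]
```

Emit:
drive_tool([
  [[-0.4, 0, 0], [0, 0, 0]],
  [[-0.8, 0, 0], [0, 0, 0]],
  [[-1.2, 0, 0], [0, 0, 0]],
  [[-1.6, 0, 0], [0, 0, 0]],
  [[-2.0, 0, 0], [0, 0, 0]],
  [[-2.0, 0, 0], [0, 0, 0]],
])

```text
t: 7.45
tool_pos: [0.4965, 0.1799, 0.0424]
tcp_rot: [0.0, 0.003, 1.0, 0.0]
ft_force: [0.4, 0.1, -2.3]
finger_gap: 0.0131
```

Emit:
drive_tool([
  [[-0.4, 0, 0], [0, 0, 0]],
  [[-0.8, 0, 0], [0, 0, 0]],
  [[-1.2, 0, 0], [0, 0, 0]],
  [[-1.6, 0, 0], [0, 0, 0]],
  [[-2.0, 0, 0], [0, 0, 0]],
  [[-2.4, 0, 0], [0, 0, 0]],
  [[-2.4, 0, 0], [0, 0, 0]],
])

```text
t: 8.03
tool_pos: [0.5204, 0.1797, 0.0424]
tcp_rot: [0.0, 0.004, 1.0, 0.0]
ft_force: [0.8, -0.3, -2.5]
finger_gap: 0.0132
```

```bash
python3 go.py 0.5337 0.1802 0.042 89.6;  python3 - <<'E'
from rig import r, vision
from h import *
b=vision.camera("top")["frame"][:,:,::-1]
cv2.imwrite("pics/t6c.png",cv2.resize(b[200:275,265:340],None,fx=8,fy=8,interpolation=cv2.INTER_CUBIC))
E
```

```text
0.011
t 8.0333 pos [0.5204 0.1797 0.0424] F [ 0.8303 -0.2825 -2.49  ] gap 0.013231194573894208
ydir 89.59855634601942 tilt [ 0.0008  0.0001 -1.    ]
shift cm [-1.325   0.0624  0.043 ] turn [ 0.0001  0.0008 -0.    ]
```

View pics/t6c.png

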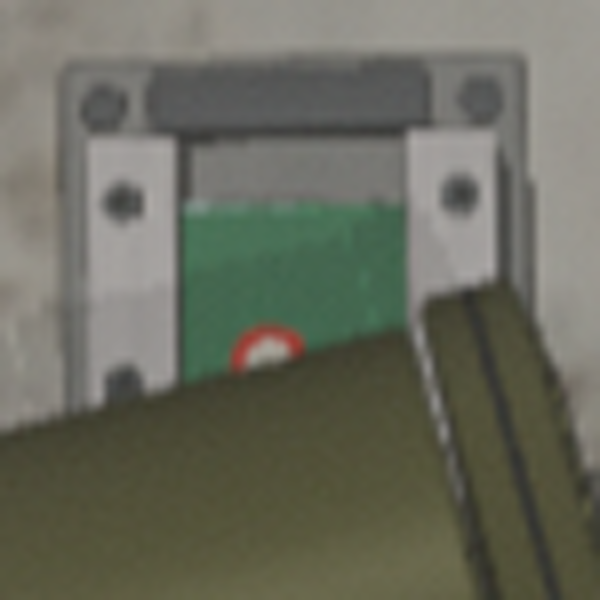

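Emit:
drive_tool([
  [[-0.3, 0, 0], [0, 0, 0]],
  [[-0.6, 0, 0], [0, 0, 0]],
  [[-0.9, 0, 0], [0, 0, 0]],
  [[-1.1, 0, 0], [0, 0, 0]],
  [[-1.2, 0, 0], [0, 0, 0]],
  [[-1.2, 0, 0], [0, 0, 0]],
])

```text
t: 8.58
tool_pos: [0.5318, 0.1796, 0.0422]
tcp_rot: [0.0, 0.003, 1.0, 0.0]
ft_force: [-0.6, 0.2, -2.3]
finger_gap: 0.0125
```

Emit:
drive_tool([
  [[-0.1, 0, 0.03], [0, 0, 0]],
  [[-0.15, 0, 0.05], [0, 0, 0]],
  [[-0.15, 0, 0.05], [0, 0, 0]],
])

```text
t: 8.83
tool_pos: [0.5331, 0.1796, 0.0419]
tcp_rot: [0.0, 0.003, 1.0, 0.0]
ft_force: [-0.4, -0.8, -0.6]
finger_gap: 0.0133
```

Emit:
drive_tool([
  [[-0.1, 0, 0], [0, 0, 0]],
  [[-0.15, 0, 0], [0, 0, 0]],
  [[-0.15, 0, 0], [0, 0, 0]],
])

```text
t: 9.08
tool_pos: [0.5347, 0.1796, 0.0418]
tcp_rot: [0.0, 0.003, 1.0, 0.0]
ft_force: [-1.3, 0.3, -0.8]
finger_gap: 0.013
```

Emit:
drive_tool([
  [[-0.1, 0, 0], [0, 0, 0]],
  [[-0.1, 0, 0], [0, 0, 0]],
])

```text
t: 9.25
tool_pos: [0.5347, 0.1796, 0.0418]
tcp_rot: [-0.001, 0.003, 1.0, -0.0]
ft_force: [-5.3, -0.4, 3.3]
finger_gap: 0.0125
```

Emit:
drive_tool([
  [[-0.1, 0, 0], [0, 0, 0]],
  [[-0.15, 0, 0], [0, 0, 0]],
  [[-0.15, 0, 0], [0, 0, 0]],
])

```text
t: 9.5
tool_pos: [0.5347, 0.1796, 0.0418]
tcp_rot: [-0.003, 0.003, 1.0, -0.0]
ft_force: [-11.3, -1.8, 8.4]
finger_gap: 0.0125
```

```bash
 python3 go.py 0.5337 0.1802 0.042 89.6; python3 - <<'E'
from rig import r, vision
from h import *
b=vision.camera("top")["frame"][:,:,::-1]
cv2.imwrite("pics/t7c.png",cv2.resize(b[200:275,265:340],None,fx=8,fy=8,interpolation=cv2.INTER_CUBIC))
E
```

```text
0.011
t 9.5 pos [0.5347 0.1796 0.0418] F [-11.3133  -1.7752   8.3842] gap 0.012491246053492253
ydir 89.60903699023343 tilt [-0.0063 -0.0005 -1.    ]
shift cm [ 0.1031  0.0556 -0.0206] turn [-0.0005 -0.0063  0.0002]
```

View pics/t7c.png

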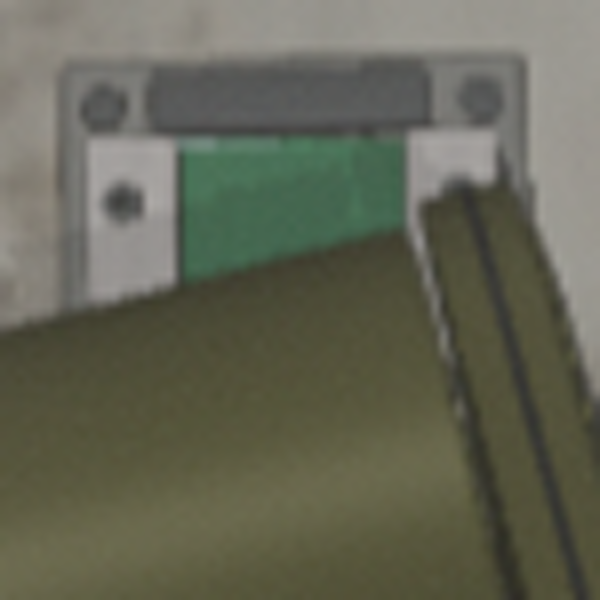

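Emit:
drive_tool([
  [[0.15, 0, 0], [0, 0, 0]],
  [[0.2, 0, 0], [0, 0, 0]],
])

```text
t: 9.72
tool_pos: [0.5347, 0.1797, 0.0418]
tcp_rot: [-0.0, 0.003, 1.0, 0.0]
ft_force: [-1.6, 0.8, 0.5]
finger_gap: 0.0124
```

Emit:
drive_tool([
  [[0, 0, 0], [0, 0, 0]],
  [[0, 0, 0], [0, 0, 0]],
  [[0, 0, 0], [0, 0, 0]],
  [[0, 0, 0], [0, 0, 0]],
  [[0, 0, 0], [0, 0, 0]],
], claw=4.5)

```text
t: 10.13
tool_pos: [0.5353, 0.1795, 0.0418]
tcp_rot: [0.0, 0.003, 1.0, 0.0]
ft_force: [-0.8, 0.9, 0.7]
finger_gap: 0.0449
```

Emit:
drive_tool([
  [[0, 0, -3], [0, 0, 0]],
  [[0, 0, -7], [0, 0, 0]],
  [[0, 0, -11], [0, 0, 0]],
  [[0, 0, -14], [0, 0, 0]],
  [[0, 0, -16], [0, 0, 0]],
  [[0, 0, -18], [0, 0, 0]],
  [[0, 0, -18], [0, 0, 0]],
])

```text
t: 10.72
tool_pos: [0.5376, 0.1801, 0.2276]
tcp_rot: [0.005, 0.003, 1.0, 0.001]
ft_force: [0.6, 0.6, 0.1]
finger_gap: 0.0453
```

```bash
 python3 go.py 0.4856 0.3722 0.26 72; python3 - <<'E'
from rig import r, vision
from h import *
np.save("w8T.npy",pose(r.observe()))
b=vision.camera("wrist")["frame"][:,:,::-1]
cv2.imwrite("pics/w8.png",b)
b=vision.camera("top")["frame"][:,:,::-1]
cv2.imwrite("pics/t8.png",b)
cv2.imwrite("pics/t8c.png",cv2.resize(b[200:320,255:345],None,fx=5,fy=5,interpolation=cv2.INTER_CUBIC))
E
```

```text
0.011
t 10.7167 pos [0.5376 0.1801 0.2276] F [0.6018 0.6052 0.0793] gap 0.045275819729704604
ydir 89.60650933283239 tilt [ 0.0093  0.0021 -1.    ]
shift cm [ 5.2993 19.1777 -3.2512] turn [0.0036 0.0089 0.3073]
```

View pics/t8c.png

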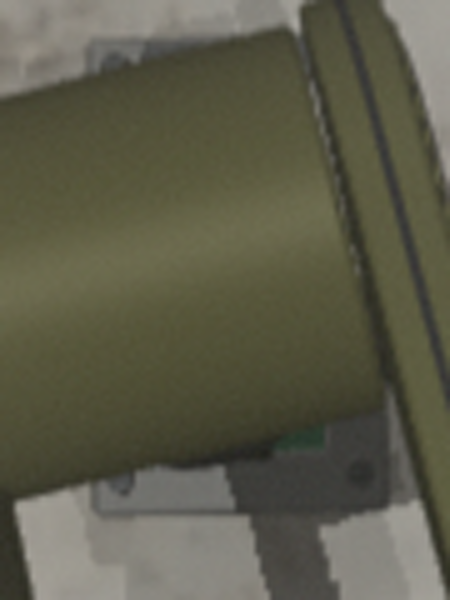

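View pics/w8.png

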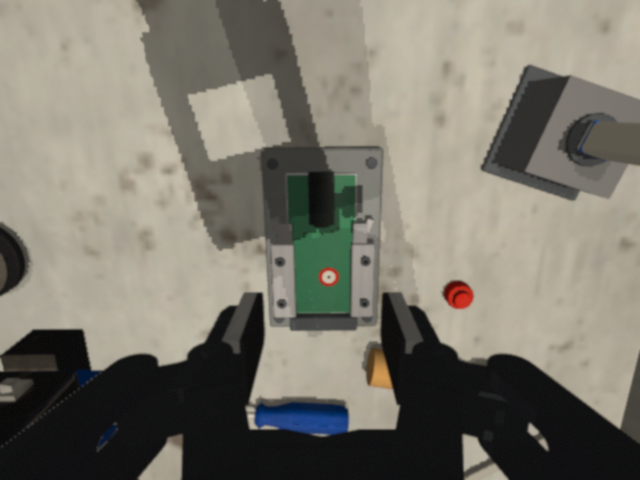

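The panel sits home in the slot: in the wrist view the ring is at (329,277) and the front edge touches the stop at row 316. I'll go above the gauge next.

Emit:
drive_tool([
  [[1, 4, -1], [0, 0, 0.08]],
  [[2.5, 8, -2], [0, 0, 0.16]],
  [[4, 12, -3], [0, 0, 0.24]],
  [[5.3, 16, -3.2], [0, 0, 0.3]],
  [[5.3, 18.5, -3.2], [0, 0, 0.307]],
  [[5.3, 19.2, -3.2], [0, 0, 0.307]],
  [[5.3, 19.2, -3.2], [0, 0, 0.307]],
  [[5.3, 19.2, -3.2], [0, 0, 0.307]],
  [[5.3, 19.2, -3.2], [0, 0, 0.307]],
  [[5.3, 19.2, -3.2], [0, 0, 0.307]],
  [[5.3, 19.2, -3.2], [0, 0, 0.307]],
  [[5.3, 19.2, -3.2], [0, 0, 0.307]],
], claw=5)

```text
t: 11.82
tool_pos: [0.4837, 0.3709, 0.2538]
tcp_rot: [0.0, 0.157, 0.988, -0.0]
ft_force: [-0.1, 0.3, 0.2]
finger_gap: 0.0502
```

```bash
 python3 go.py 0.4856 0.3722 0.26 72.2; python3 - <<'E'
from rig import r, vision
from h import *
np.save("w9T.npy",pose(r.observe()))
b=vision.camera("wrist")["frame"][:,:,::-1]
cv2.imwrite("pics/w9.png",b)
b=vision.camera("top")["frame"][:,:,::-1]
cv2.imwrite("pics/t9.png",b)
cv2.imwrite("pics/t9c.png",cv2.resize(b[200:320,255:345],None,fx=5,fy=5,interpolation=cv2.INTER_CUBIC))
E
python3 go.py 0.4856 0.3722 0.26 72.2
```

```text
0.011
t 11.8167 pos [0.4837 0.3709 0.2538] F [-0.0584  0.2607  0.2337] gap 0.05019231324336586
ydir 71.93545547113118 tilt [ 0.0001 -0.0001 -1.    ]
shift cm [-0.143   0.1803 -0.6247] turn [-0.      0.0001 -0.0046]
0.011
t 11.9167 pos [0.4836 0.3713 0.2539] F [ 0.3455  0.1561 -0.7472] gap 0.05039964258769522
ydir 71.96580305266139 tilt [ 0.0002  0.0001 -1.    ]
shift cm [-0.1648  0.1472 -0.6113] turn [ 0.0002  0.0002 -0.0041]
```

View pics/w9.png

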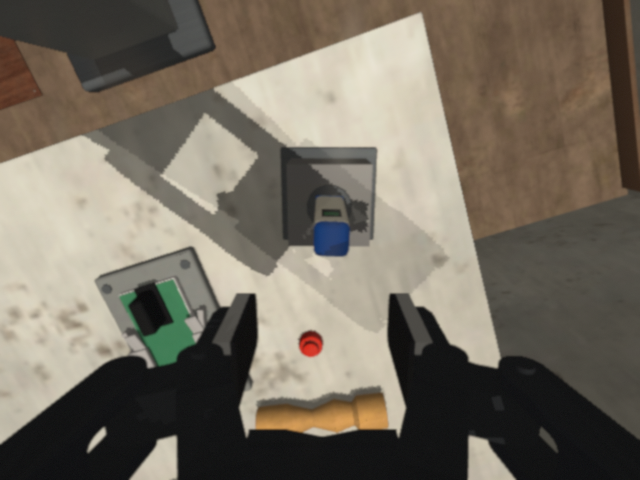

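View pics/t9c.png

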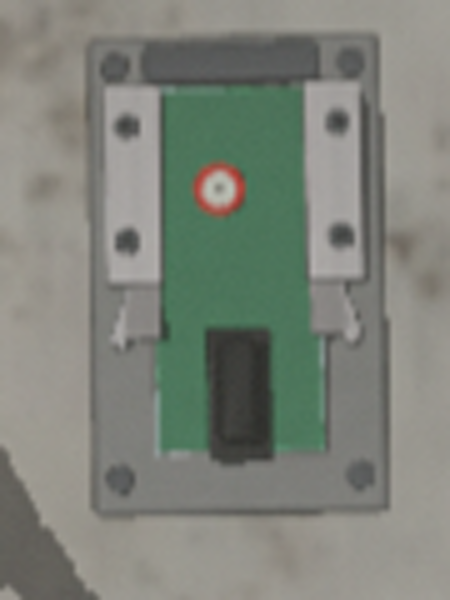

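```bash
python3 - <<'E'
from rig import r, vision
from h import *
np.set_printoptions(precision=4,suppress=True)
im=cv2.imread("pics/w9.png")[140:270,270:390]
cv2.imwrite("pics/w9c.png",cv2.resize(im,None,fx=4.5,fy=4.5,interpolation=cv2.INTER_CUBIC))
c=vision.camera("top")
print("ring top",at_z(c,((219.5)/5-.5+255,(189.5)/5-.5+200),.022))
T=np.load("w8T.npy"); print("ring wrist w8 (moving)",at_z(vision.camera("wrist"),(328.5,277),.022,T))
E
```

```text
ring top [0.606  0.1831 0.022 ]
ring wrist w8 (moving) [0.6074 0.1856 0.022 ]
```

View pics/w9c.png

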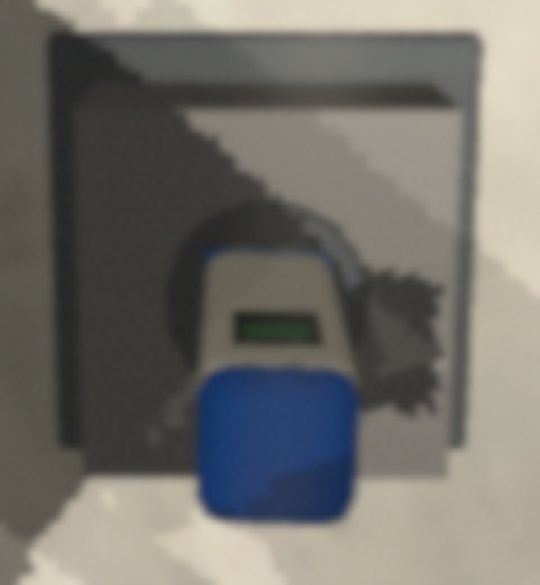

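```bash
python3 - <<'E'
from rig import r, vision
from h import *
from go import to
np.set_printoptions(precision=4,suppress=True)
c=vision.camera("wrist");T=np.load("w9T.npy")
m=lambda p,z:at_z(c,((p[0]+.5)/4.5-.5+270,(p[1]+.5)/4.5-.5+140),z,T)
print("gtop",m((277,445),.153), "collar",m((265,300),.06))
S=np.array([m(p,.055) for p in [(75,108),(462,108),(447,477),(83,477)]])
print(S.mean(0)); f=np.degrees
for a,b in[(0,1),(3,2),(0,3),(1,2)]:
    d=S[b]-S[a];print(np.linalg.norm(d),f(np.arctan2(d[1],d[0])))
G=[m(p,.153) for p in [(200,440),(355,440)]];d=G[1]-G[0];print(np.linalg.norm(d),f(np.arctan2(d[1],d[0])))
to(*m((277,445),.153)[:2],.112,72.2)
E
```

```text
gtop [0.4844 0.376  0.153 ] collar [0.4848 0.3758 0.06  ]
[0.4857 0.3759 0.055 ]
0.07009141847030745 71.91234835082373
0.07003558574666299 71.90634050128465
0.07026512819162548 -18.303624330733957
0.07027270446044373 -18.34912411733885
0.020882007135381412 71.90710065695987
t 12.0667 pos [0.4834 0.3717 0.2539] F [-0.1529  0.0427 -0.1786] gap 0.05012587086420084
ydir 72.0036810992907 tilt [ 0.0002  0.0001 -1.    ]
shift cm [ 0.0446  0.4376 14.1856] turn [ 0.0001  0.0002 -0.0034]
```

Emit:
drive_tool([
  [[0, 0.4, 1], [0, 0, 0]],
  [[0, 0.4, 4], [0, 0, 0]],
  [[0, 0.4, 7], [0, 0, 0]],
  [[0, 0.4, 10], [0, 0, 0]],
  [[0, 0.4, 12], [0, 0, 0]],
  [[0, 0.4, 13.5], [0, 0, 0]],
  [[0, 0.4, 14.2], [0, 0, 0]],
  [[0, 0.4, 14.2], [0, 0, 0]],
  [[0, 0.4, 14.2], [0, 0, 0]],
  [[0, 0.4, 14.2], [0, 0, 0]],
])

```text
t: 12.9
tool_pos: [0.4854, 0.3764, 0.1132]
tcp_rot: [0.001, 0.156, 0.988, 0.001]
ft_force: [-0.3, 0.6, 1.1]
finger_gap: 0.0502
```

```bash
 python3 go.py 0.4846 0.3760 0.112 72; python3 - <<'E'
from rig import r, vision
from h import *
b=vision.camera("wrist")["frame"][:,:,::-1]
cv2.imwrite("pics/w10.png",b)
E
```

```text
0.011
t 12.9 pos [0.4854 0.3764 0.1132] F [-0.334   0.5642  1.0576] gap 0.0502106269586401
ydir 72.02497735934921 tilt [ 0.0021  0.0014 -1.    ]
shift cm [ 0.0613 -0.0599  0.1222] turn [0.002  0.0016 0.0004]
```

View pics/w10.png

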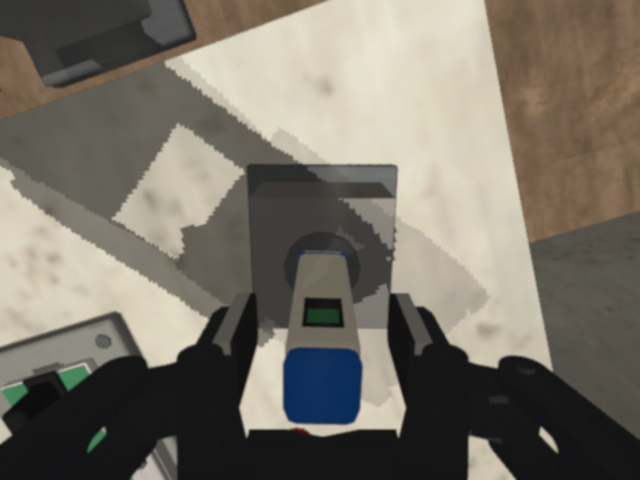

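Emit:
drive_tool([
  [[0, 0, 0], [0, 0, 0]],
  [[0, 0, 0], [0, 0, 0]],
  [[0, 0, 0], [0, 0, 0]],
  [[0, 0, 0], [0, 0, 0]],
  [[0, 0, 0], [0, 0, 0]],
  [[0, 0, 0], [0, 0, 0]],
  [[0, 0, 0], [0, 0, 0]],
], claw=1.6, grip_force=60)

```text
t: 13.53
tool_pos: [0.4852, 0.3762, 0.113]
tcp_rot: [0.001, 0.156, 0.988, 0.001]
ft_force: [-0.4, 0.2, 5.9]
finger_gap: 0.0212
```

```bash
 python3 go.py 0.4846 0.3760 0.112 72; 
```

```text
0.011
t 13.5333 pos [0.4852 0.3762 0.113 ] F [-0.4142  0.1718  5.9473] gap 0.021188928760975993
ydir 72.01950677063988 tilt [ 0.0016  0.0011 -1.    ]
shift cm [ 0.0473 -0.0357  0.0981] turn [0.0016 0.0012 0.0003]
```

Emit:
drive_tool([
  [[0, 0, -0.5], [0, 0, 0]],
  [[0, 0, -1.5], [0, 0, 0]],
  [[0, 0, -3], [0, 0, 0]],
  [[0, 0, -5], [0, 0, 0]],
  [[0, 0, -7], [0, 0, 0]],
  [[0, 0, -8.5], [0, 0, 0]],
  [[0, 0, -9], [0, 0, 0]],
  [[0, 0, -9], [0, 0, 0]],
  [[0, 0, -9], [0, 0, 0]],
])

```text
t: 14.28
tool_pos: [0.4841, 0.3755, 0.201]
tcp_rot: [-0.0, 0.156, 0.988, -0.0]
ft_force: [-0.4, 0.2, -1.2]
finger_gap: 0.0214
```

```bash
 python3 go.py 0.6065 0.1856 0.155 89.6; python3 - <<'E'
from rig import r, vision
from h import *
b=vision.camera("scene")["frame"][:,:,::-1]
cv2.imwrite("pics/s11.png",b)
E
```

```text
0.011
t 14.2833 pos [0.4841 0.3755 0.201 ] F [-0.3601  0.1838 -1.2258] gap 0.021379290966545866
ydir 72.02079899098892 tilt [-0.0009 -0.0006 -1.    ]
shift cm [-17.5022 -14.278    4.6035] turn [-0.0007 -0.0008 -0.3068]
```

View pics/s11.png

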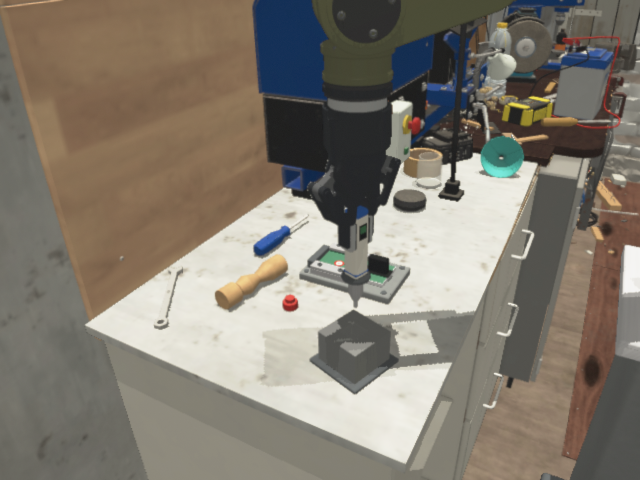

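```bash
 python3 go.py 0.6065 0.1856 0.15 72
```

```text
0.011
t 14.3333 pos [0.4838 0.3752 0.2002] F [-0.9011  0.0211 -1.7466] gap 0.021392807592880102
ydir 72.01896678582202 tilt [-0.0021 -0.0014 -1.    ]
shift cm [-17.5308 -14.2394   5.0198] turn [-0.002  -0.0015  0.0003]
```

Emit:
drive_tool([
  [[-1, -0.8, 0], [0, 0, 0]],
  [[-3, -2.4, 0], [0, 0, 0]],
  [[-5.5, -4.4, 0], [0, 0, 0]],
  [[-8, -6.4, 0], [0, 0, 0]],
  [[-10.5, -8.5, 1], [0, 0, 0]],
  [[-13, -10.5, 2], [0, 0, 0]],
  [[-15.5, -12.5, 3], [0, 0, 0]],
  [[-17, -13.8, 4], [0, 0, 0]],
  [[-17.5, -14.2, 4.8], [0, 0, 0]],
  [[-17.5, -14.2, 5], [0, 0, 0]],
  [[-17.5, -14.2, 5], [0, 0, 0]],
  [[-17.5, -14.2, 5], [0, 0, 0]],
  [[-17.5, -14.2, 5], [0, 0, 0]],
  [[-17.5, -14.2, 5], [0, 0, 0]],
])

```text
t: 15.5
tool_pos: [0.6071, 0.1878, 0.1526]
tcp_rot: [0.001, 0.155, 0.988, 0.0]
ft_force: [0.5, 0.3, -0.6]
finger_gap: 0.0216
```

```bash
 python3 go.py 0.6065 0.1856 0.128 72; python3 - <<'E'
from rig import r, vision
from h import *
np.save("w12T.npy",pose(r.observe()))
b=vision.camera("wrist")["frame"][:,:,::-1]
cv2.imwrite("pics/w12.png",b)
b=vision.camera("scene")["frame"][:,:,::-1]
cv2.imwrite("pics/s12.png",cv2.resize(b[180:310,280:430],None,fx=5,fy=5*600/650,interpolation=cv2.INTER_CUBIC))
cv2.imwrite("pics/s12raw.png",b)
E
python3 go.py 0.6065 0.1856 0.128 72
```

```text
0.011
t 15.5 pos [0.6071 0.1878 0.1526] F [ 0.5384  0.2768 -0.6436] gap 0.021624388410336745
ydir 72.11456691609654 tilt [ 0.0013  0.0004 -1.    ]
shift cm [-0.01   -0.2286  2.4627] turn [0.0008 0.0011 0.002 ]
0.011
t 15.6 pos [0.6071 0.1875 0.1525] F [ 0.9172 -0.6369 -1.7113] gap 0.021248099873184805
ydir 72.0966426319981 tilt [ 0.0012  0.0003 -1.    ]
shift cm [ 0.0032 -0.2059  2.4519] turn [0.0006 0.001  0.0017]
```

View pics/s12.png

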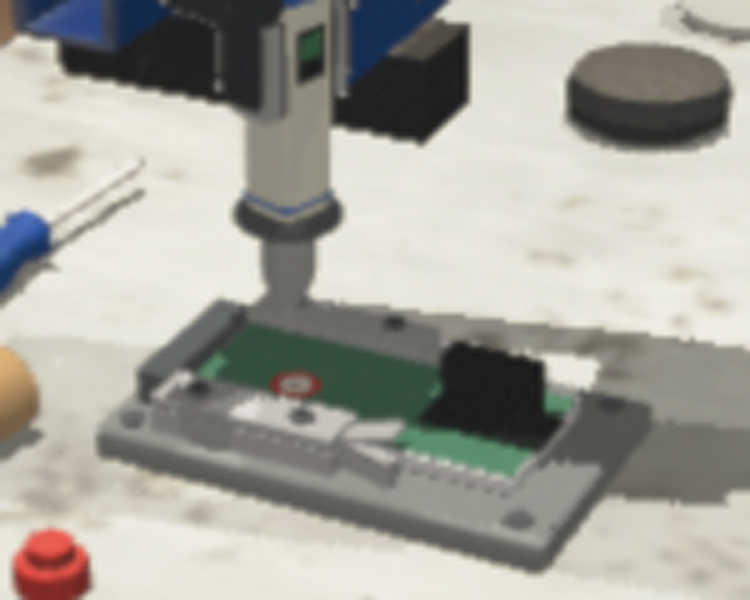

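View pics/w12.png

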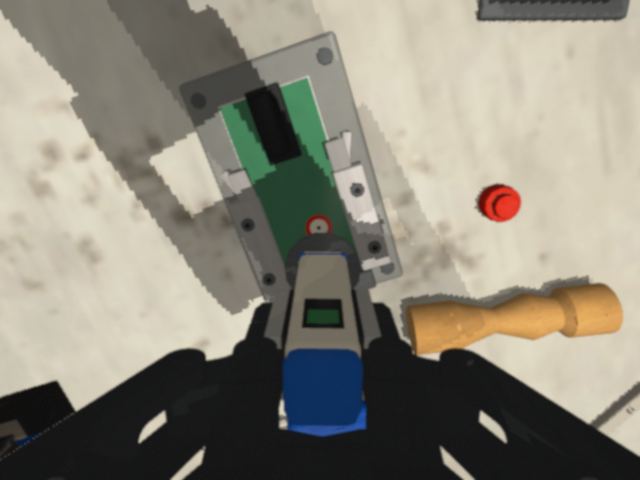

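```bash
python3 - <<'E'
from rig import r, vision
from h import *
np.set_printoptions(precision=4,suppress=True)
c=vision.camera("wrist");T=np.load("w12T.npy")
print("ring wrist",at_z(c,(318.5,226.5),.022,T))
c=vision.camera("scene")
def im(p): return (p-[280,180]+.5)*[5,5*600/650]-.5
for z in (.0466,.0596,.0946): print(z,im(proj(c,[.607,.1877,z])))
print("ring pred arm",im(proj(c,[.6065,.1856,.022])),"topcam",im(proj(c,[.606,.1831,.022])))
b=cv2.imread("pics/s12raw.png")
cv2.imwrite("pics/s12b.png",cv2.resize(b[215:275,310:370],None,fx=10,fy=10,interpolation=cv2.INTER_CUBIC))
E
```

```text
ring wrist [0.6061 0.1852 0.022 ]
0.0466 [[286.5638 327.3247]]
0.0596 [[286.2342 297.5015]]
0.0946 [[285.3161 215.0395]]
ring pred arm [[291.1552 380.2895]] topcam [[295.6422 377.4857]]
```

View pics/s12b.png

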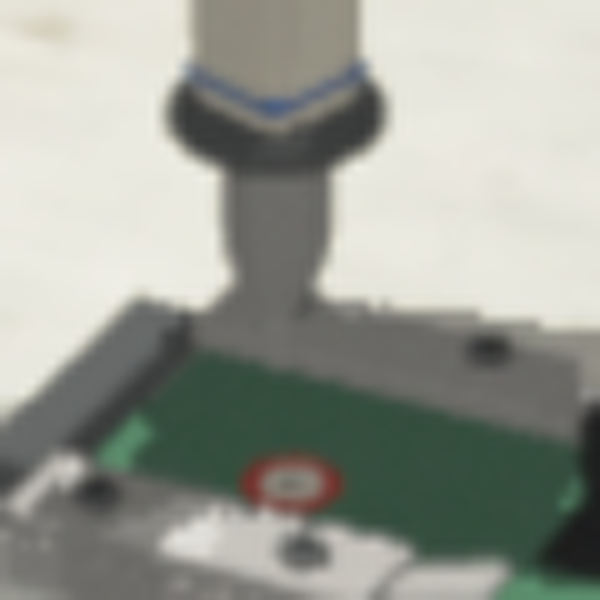

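```bash
 python3 go.py 0.6062 0.1854 0.132 72
```

```text
0.011
t 15.7 pos [0.6071 0.1872 0.1522] F [ 1.3367 -0.2896 -2.6915] gap 0.021603508155527317
ydir 72.07199887092095 tilt [ 0.0007  0.0002 -1.    ]
shift cm [ 0.0318 -0.2039  2.0244] turn [0.0004 0.0007 0.0013]
```

Emit:
drive_tool([
  [[0, -0.08, 0.6], [0, 0, 0]],
  [[0, -0.08, 1.2], [0, 0, 0]],
  [[0, -0.08, 1.7], [0, 0, 0]],
  [[0, -0.08, 1.7], [0, 0, 0]],
  [[0, -0.08, 1.7], [0, 0, 0]],
  [[0, -0.08, 1.7], [0, 0, 0]],
  [[0, -0.08, 1.7], [0, 0, 0]],
  [[0, -0.08, 1.7], [0, 0, 0]],
  [[0, -0.08, 1.7], [0, 0, 0]],
  [[0, -0.08, 1.7], [0, 0, 0]],
])

```text
t: 16.53
tool_pos: [0.607, 0.1859, 0.135]
tcp_rot: [0.0, 0.156, 0.988, 0.0]
ft_force: [0.6, -0.1, -2.0]
finger_gap: 0.0212
```

```bash
 python3 go.py 0.6062 0.1854 0.123 72; python3 - <<'E'
from rig import r, vision
from h import *
b=vision.camera("scene")["frame"][:,:,::-1]
cv2.imwrite("pics/s13b.png",cv2.resize(b[215:275,310:370],None,fx=10,fy=10,interpolation=cv2.INTER_CUBIC))
E
python3 go.py 0.6062 0.1854 0.123 72
```

```text
0.011
t 16.5333 pos [0.607  0.1859 0.135 ] F [ 0.5833 -0.1046 -1.9651] gap 0.021231708682428095
ydir 72.01992110312433 tilt [ 0.0004  0.0001 -1.    ]
shift cm [ 0.0633 -0.0752  1.1991] turn [0.0002 0.0004 0.0003]
0.011
t 16.5833 pos [0.607  0.1859 0.135 ] F [-0.4089 -0.1889 -1.5627] gap 0.020992826738275544
ydir 72.02022687285078 tilt [ 0.0004  0.0001 -1.    ]
shift cm [ 0.0636 -0.0735  1.1961] turn [0.0002 0.0003 0.0004]
```

View pics/s13b.png

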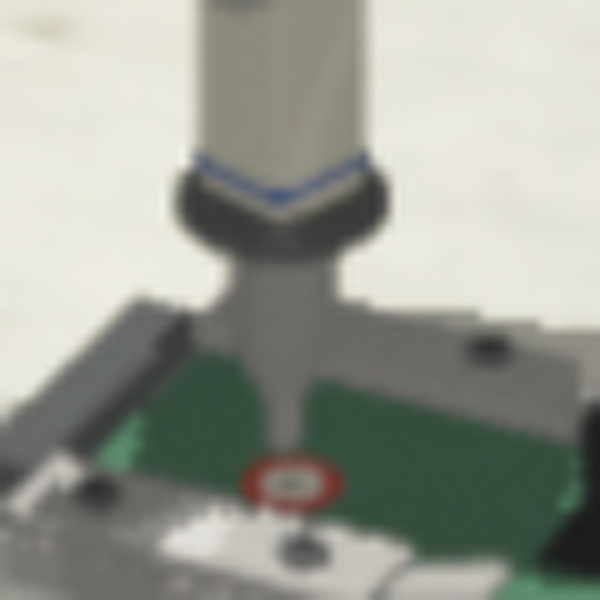

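Emit:
drive_tool([
  [[0.03, -0.04, 0.1], [0, 0, 0]],
  [[0.06, -0.07, 0.3], [0, 0, 0]],
  [[0.06, -0.07, 0.5], [0, 0, 0]],
  [[0.06, -0.07, 0.6], [0, 0, 0]],
  [[0.06, -0.07, 0.6], [0, 0, 0]],
  [[0.06, -0.07, 0.6], [0, 0, 0]],
  [[0.06, -0.07, 0.6], [0, 0, 0]],
])

```text
t: 17.17
tool_pos: [0.6062, 0.1854, 0.1288]
tcp_rot: [0.0, 0.156, 0.988, 0.0]
ft_force: [-0.2, 0.1, -1.2]
finger_gap: 0.0214
```

```bash
 python3 go.py 0.6062 0.1854 0.123 72; python3 - <<'E'
from rig import r, vision
from h import *
F=[]
for i in range(6): vision.camera("scene"); F.append(r.observe()["ft_force"])
print(np.mean(F,0),np.std(F,0))
E
python3 go.py 0.6062 0.1854 0.123 72
```

```text
0.011
t 17.1667 pos [0.6062 0.1854 0.1288] F [-0.2067  0.0635 -1.2378] gap 0.02137489291519957
ydir 72.02114634156214 tilt [ 0.0001  0.     -1.    ]
shift cm [-0.003  -0.0007  0.5764] turn [0.0001 0.0001 0.0004]
[-0.12373632 -0.17303046 -1.55895219] [0.37111686 0.46456009 0.2480827 ]
0.011
t 17.4667 pos [0.6062 0.1854 0.1288] F [ 0.2498 -0.1439 -1.4027] gap 0.021614590708995293
ydir 72.02537887094724 tilt [ 0.0001 -0.     -1.    ]
shift cm [-0.0048 -0.0011  0.5813] turn [0.     0.0001 0.0004]
```

Emit:
drive_tool([
  [[0, 0, 0.1], [0, 0, 0]],
  [[0, 0, 0.2], [0, 0, 0]],
  [[0, 0, 0.3], [0, 0, 0]],
  [[0, 0, 0.3], [0, 0, 0]],
  [[0, 0, 0.3], [0, 0, 0]],
])

```text
t: 17.88
tool_pos: [0.6063, 0.1854, 0.1258]
tcp_rot: [0.0, 0.156, 0.988, 0.0]
ft_force: [0.6, 0.1, -0.8]
finger_gap: 0.0213
```

```bash
cat > ff.py <<'E'
from rig import r, vision
from h import *
F=[];P=[]
for i in range(10): vision.camera("scene"); s=r.observe(); F.append(s["ft_force"]);P.append(s["tool_pos"])
print(np.mean(F,0).round(2),np.std(F,0).round(2),np.mean(P,0).round(4), s["t"])
E
python3 ff.py;python3 go.py 0.6062 0.1854 0.123 72
```

```text
[ 0.35 -0.15 -0.69] [0.48 0.34 0.51] [0.6062 0.1854 0.1259] 18.3833
0.011
t 18.3833 pos [0.6062 0.1854 0.1258] F [-0.3444 -0.9396 -0.1906] gap 0.021097549335391038
ydir 72.02007910188752 tilt [ 0.0002  0.     -1.    ]
shift cm [-0.0021 -0.0023  0.2797] turn [0.0001 0.0002 0.0004]
```

Emit:
drive_tool([
  [[0, 0, 0.1], [0, 0, 0]],
  [[0, 0, 0.2], [0, 0, 0]],
  [[0, 0, 0.28], [0, 0, 0]],
  [[0, 0, 0.28], [0, 0, 0]],
  [[0, 0, 0.28], [0, 0, 0]],
  [[0, 0, 0.28], [0, 0, 0]],
])

```text
t: 18.88
tool_pos: [0.6062, 0.1854, 0.1231]
tcp_rot: [0.0, 0.156, 0.988, 0.0]
ft_force: [0.5, -0.4, 0.4]
finger_gap: 0.0215
```

```bash
python3 ff.py;python3 ff.py;python3 go.py 0.6062 0.1854 0.123 72
python3 - <<'E'
from rig import r, vision
from h import *
b=vision.camera("scene")["frame"][:,:,::-1]
cv2.imwrite("pics/s14.png",b)
cv2.imwrite("pics/s14b.png",cv2.resize(b[215:275,310:370],None,fx=10,fy=10,interpolation=cv2.INTER_CUBIC))
cv2.imwrite("pics/t14.png",vision.camera("top")["frame"][:,:,::-1])
E
```

```text
[0.53 0.28 0.29] [0.52 0.58 0.5 ] [0.6062 0.1854 0.123 ] 19.3833
[0.62 0.41 0.53] [0.41 0.49 0.23] [0.6062 0.1854 0.123 ] 19.8833
0.011
t 19.8833 pos [0.6061 0.1854 0.1229] F [ 0.5655 -0.0794  0.4715] gap 0.021907014098648918
ydir 72.01888815683976 tilt [ 0.0001  0.     -1.    ]
shift cm [-0.0047  0.0034 -0.0064] turn [0.     0.0001 0.0003]
```

View pics/s14b.png

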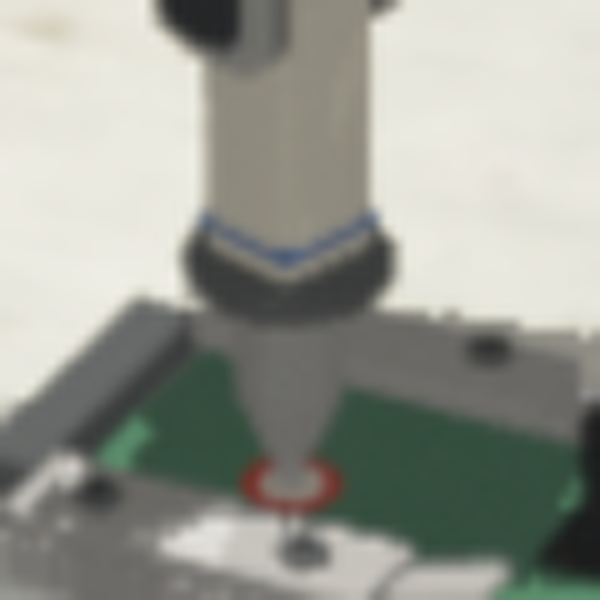

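View pics/s14.png

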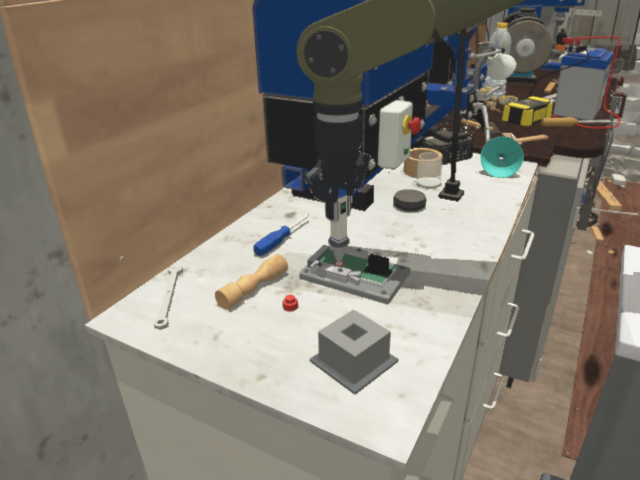

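The tip sits inside the ring, at (291,480) in the crop with the ring centre at (291,483), and the gauge is upright. The force rose from −1.56 N to about +0.41 N, so about 2.0 N, which is about 5 mm of plunger travel. The bystanders haven't moved. I'm handing the job in.

```bash
python3 -c "
from rig import r
print(r.finish_job())"
```

```text
the job is handed in; nothing more can be done
None
```

I slid the panel home and let go of it. I then lifted the gauge from its stand and handed the job in at about 20 s, with the gauge still held pressed in the red ring.

- **Panel:** I carried it by the handle and slid it in until it met the end stop, pushing to about 11 N. After release, the top view showed its front edge against the stop.
- **Gauge position:** In the last scene picture the tip was inside the ring, within about 1 mm of its centre. The tool was within 0.0002 rad of vertical.
- **Plunger:** The pressing force was about 2.0 N (averaged; single readings scatter by up to 0.5 N). The gauge was about 5 mm below first contact. Both give about half of the plunger's travel.
- **Other objects:** The screw cap, spindle and screwdriver looked unmoved in the last picture.
- **Disagreement:** The top camera placed things about 2 mm in y away from the arm and wrist camera. I used the arm and wrist values for the ring, and the scene camera agreed with them to within about 1 mm.

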